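# Set the bottle strain viewer for a measurement

### The arm

A 6-joint arm with a two-finger parallel gripper is mounted at the origin on the work surface. World frame = base frame: x ahead of the robot, y to its left, z up, the work surface at z = 0. Lengths are in m, angles in rad, forces in N, time in s.
With the tool pointing down it reaches from about 0.35 to 0.85 m from the base axis. Payload 8.1 kg.
Tool frame: the origin (TCP) lies on the centre line of the jaws, within the pads' length; the fingertips stand robot.tip_reach ahead of it and the grasp point (between the pads) lies 5 mm behind it (robot.tip_reach is the distance from the TCP to the fingertips, in m); z points along the fingers, y is the direction in which the jaws open and shut (so a half turn about z gives the same grasp; the last joint's range is limited). The gripper opens to 93 mm and grips with 3 to 60 N. Pads are 15 mm wide; open, the fingers measure 128 mm over their backs; the gripper's body (75 mm by 188 mm) begins 65 mm behind the grasp point.
Start: joints at [-1.33, 0.13, 1.488, -0, 1.523, -0.085], TCP at [0.192, -0.568, 0.233] pointing down, gripper open.
Joint ranges: [-2.96, 2.96], [-0.89, 2.26], [0.02, 2.5], [-1.34, 4.48], [0, 2.73], [-2.66, 2.66]. Speed limits (rad/s): [2.39, 2.39, 2.79, 3.14, 3.14, 3.14].

### API

Orientations are given as a rotation vector (axis times angle).
In Python, from plant import sensors, read_camera, robot gives the robot as it stands.
- The arm moves only by the tool play_rows, never from a script. Its argument "series" is a list that holds one entry, the list of rows, each a list of 5 numbers: the closure, from -1 (fully open) to 1 (shut), then the shift along the world's x, y, z in m, then the turn about the world's z in rad. A call has 1 to 8 rows; each row is the pose to reach, as a shift and turn from the pose commanded when the call began; what a row does not reach only later rows make up. A row lasts 1/10 s, in which the tool goes at most 50 mm and 8.59 degrees, less where a joint would pass 70% of its speed; a pose out of reach is approached as far as the arm can. A call with a gripper value outside its range is refused whole. The fingers move at their own pace and stop on an object; "force" is the grip in N (left out, the last holds). Time passes only in rows, so rows that repeat a pose let the fingers close. It gives the time, the measured TCP pose, the force and the opening at its end, in the units of the state.
- sensors.read_state(): the state, without advancing time (a new reading comes with each control period).
- read_camera(name): name is "scene" or "top"; returns a dict with "color" (400x640x3 uint8, red, green, blue), "range_z" (400x640 float32, m along the optical axis (not along the pixel's ray), 0 where there is no reading), "intrinsics" (3x3 intrinsics, pixels), "D" ([k1, k2, p1, p2, k3] as OpenCV has them; the pictures are not rectified), "rvec" (rotation vector, rad) and "tvec" (3), from world to camera coordinates, as OpenCV has them. Camera axes: x right, y down, z forward; pixel columns grow to the right and rows downward; lengths in m; the calibration is good to about 2 mm. A picture is of the moment at which its call begins.
- robot.close_job(): hands the job in, once; it reports no verdict.
The state is a dict: "t": time; "q": joint angles; "dq": joint speeds; "joint_torque": joint torques, N m; "tool_pos": TCP position; "orientation": TCP orientation; "force": force on the tool from outside, world axes, zero at the start; "wrist_torque": the same for the moment, N m; "opening": finger opening in m.
Only numpy, scipy, OpenCV 4.12 (cv2) and the standard library are available. Lean on these libraries where they do the work, as an engineer would, in place of code of your own. Each camera call takes 0.05 s, during which the arm holds its last target.

### The job

An empty bottle is standing in the strain viewer, ready to be measured. With the fingertips, and without forcing anything, push the plate slide on the side of the viewer's head fully home and push the analyser lever round its scale to the 60 degree mark. Lift or knock nothing: leave the bottles and the glasses where they are.

Things in the scene. Friction and masses are not known exactly. Their poses are not given: they have to be found in the camera images.
- viewer: Bench bottle strain viewer, grey metal, fixed. Origin on the table under the ring axis; x to its rear, y to its left, z up; its front (-x) roughly faces the robot. Lamp house 240 x 210 x 62 mm (x -100 to 140), lit stage at height 64 mm, rear column, and a round head 160 mm across from height 249 to 292 mm. Directions below are in its frame, counterclockwise from its x axis seen from above.
- ring_axis (a point): Point on the vertical axis of the analyser ring, at the scale face (flat top of the head, 292 mm above the table). The ring is black, 112 mm across, 15 mm high, on top of the head. Same axes as the viewer.
- mark60 (a point): Outer end of the 60 degree mark, 80 mm from the axis, direction 195 deg. The scale, black lines on aluminium round the front of the head, radius 59 to 80 mm: short line every 5 deg, longer every 10, longest every 30. Zero, with a round dot beside it, is at direction 135 deg (viewer's left), 90 at 225 deg (right). 60 is the third longest line counted from the dot.
- analyser (a joint): Reading of the lever on the scale, rad: 0 at the zero mark, growing counterclockwise seen from above, 1.047 at the 60 mark; stops at -0.09 and 1.66. Starts between 0 and 0.7. The lever's direction is 135 deg plus this. Turns against friction (0.12 N m, about 1.2 N at the knob), no spring, stays where it is left.
- lever_knob (a point): Centre of the top of the lever's knob: upright black round pin, 12 mm across, 100 mm from the ring axis, top 36 mm and foot 3 mm above the scale face (top 328 mm above the table). A flat dark steel lever, 5 mm wide, 4 to 8 mm above the scale face, joins it to the ring; its middle line is the pointer. x axis outward along the lever.
- plate_slide (a joint): Travel (m) of the steel plate slide on the right side (viewer's -y) of the head: 0 fully out, 0.036 fully home at its stop. Moves along the viewer's +y. Starts between 0 and 0.014. Friction about 2 N, no spring, stays where it is left.
- slide_tab (a point): Middle of the top edge of the slide's upturned steel thumb tab, on its outer face (the face to push, towards the viewer's +y). Tab 28 mm wide along viewer x, 6 mm thick, top 311 mm and foot 271 mm above the table. Its outer face is 128 mm from the ring axis when fully out, 92 mm when home. Same axes as the viewer.
- sample: Empty clear bottle, 58 mm across, 180 mm tall, standing on the viewer's stage under the head. Origin at the centre of its underside. To be left alone.
- filled_a: Filled dark bottle with a gold cap, 58 mm across, 185 mm tall, standing on the table to the left of the viewer. Origin at the centre of its underside. To be left alone.
- filled_b: Another such bottle, also on the table to the left of the viewer. To be left alone.
- glasses: Red-framed reading glasses lying open on the table to the right of the viewer, 120 mm wide, 135 mm long, 36 mm high. Origin at the middle of the footprint. To be left alone.

How it is judged:
By the outcome, as a careful person would: the job done as asked, in the order asked, and still so for the second after the job is handed in, with the robot touching nothing.
It also fails if it takes over 54 s, if anything falls off the work surface, if the arm or the gripper's body presses on something with over 40 N, if the wrist force passes 120 N, or if a joint passes its speed limit or range.

## Working session

There is one attempt and no reset: what is moved stays moved. The work goes in short steps, Python scripts to look and compute and a tool call to move; the robot and the scene stay as the last step left them, time stands still between calls to the robot, and variables do not carry over. Pictures are saved under pics/ and viewed, and the job is handed in when it is done.

Besides the shell and the picture viewer there is one more tool, called after "Request:" in YAML: its name, and indented under it one key for each argument. play_rows: Moves the arm, as the interface text tells. Its arguments: {"type":"object","properties":{"series":{"type":"array","items":{"type":"array","items":{"type":"array","items":{"type":"number"}}}},"force":{"type":"number"}},"required":["series"]}

```bash
ls; mkdir -p pics; python3 - <<'E'
from plant import sensors, read_camera, robot
import cv2,numpy as np
print(sensors.read_state()); print(robot.tip_reach)
for n in("scene","top"):
    c=read_camera(n); np.savez(f"{n}0.npz",**c)
    cv2.imwrite(f"pics/{n}0.png",c["color"][:,:,::-1]); print(n,c["intrinsics"],c["D"],c["rvec"],c["tvec"])
E
```

```text
pics
{'t': 0.0, 'q': array([-1.33041390e+00,  1.31173450e-01,  1.48925205e+00,  1.97588771e-05,
        1.52302090e+00, -8.53588420e-02]), 'dq': array([ 0.00207862,  0.0016947 , -0.00052784, -0.00063995, -0.00034424,
        0.00063225]), 'joint_torque': array([-3.23048507e-04, -5.59840572e+01, -4.91764891e+01,  7.68616889e-02,
        3.52990581e-02, -1.63271097e-04]), 'tool_pos': array([ 0.19192845, -0.56790205,  0.23159506]), 'orientation': array([-3.09819143e+00, -5.09112592e-01,  1.94454631e-04]), 'force': array([-0.64362146,  0.63527023,  0.540702  ]), 'wrist_torque': array([-0.02583963,  0.02524287,  0.03933166]), 'opening': 0.09303658078959438}
0.014
scene [[476.52632916   0.         315.54793388]
 [  0.         476.52632916 204.39183296]
 [  0.           0.           1.        ]] [-0.07576113  0.          0.          0.          0.        ] [ 2.09806963  1.26332364 -0.49988665] [-0.25827269 -0.20119982  1.56348953]
top [[409.00959982   0.         326.40987024]
 [  0.         409.00959982 200.38770261]
 [  0.           0.           1.        ]] [-0.09569775  0.          0.          0.          0.        ] [ 2.22747355 -2.17121272  0.04385146] [-0.01835724  0.51457501  1.34084016]
```

View pics/scene0.png

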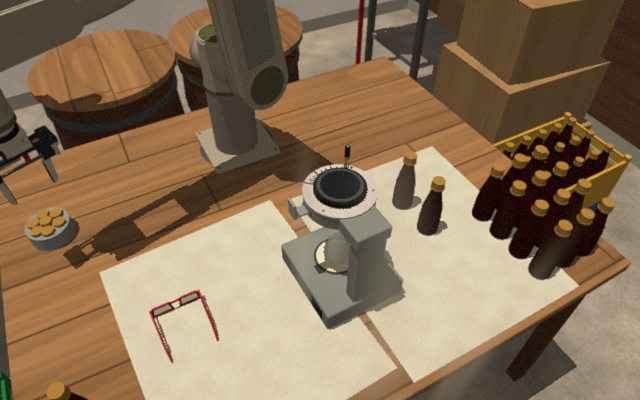

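View pics/top0.png

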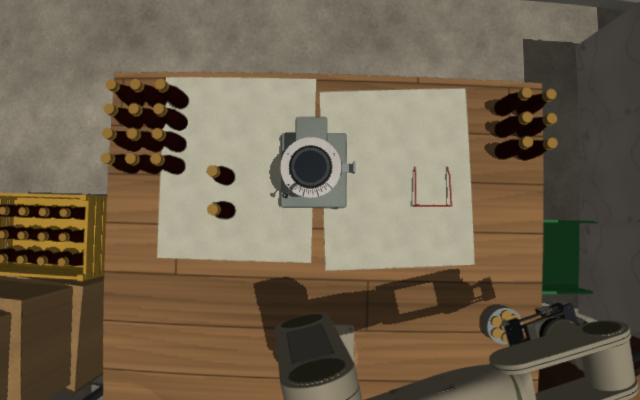

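The top view shows the viewer's head around (311,167), the slide tab at about (351,168) and the lever at the left, about (275,194). I'll zoom in on these.

```bash
cat > h.py <<'E'
import numpy as np,cv2
def ray(c,uv):
    p=cv2.undistortPoints(np.array(uv,float).reshape(-1,1,2),c["intrinsics"],c["D"]).reshape(-1,2)
    R=cv2.Rodrigues(c["rvec"])[0]; d=np.c_[p,np.ones(len(p))]@R
    return -R.T@np.array(c["tvec"]).ravel(),d
def onz(c,uv,z):
    o,d=ray(c,uv); return o+d*((z-o[2])/d[:,2])[:,None]
def proj(c,P):
    return cv2.projectPoints(np.array(P,float).reshape(-1,1,3),c["rvec"],c["tvec"],c["intrinsics"],c["D"])[0].reshape(-1,2)
def cloud(c):
    Z=c["range_z"]; h,w=Z.shape; u,v=np.meshgrid(np.arange(w),np.arange(h))
    o,d=ray(c,np.stack([u,v],-1).reshape(-1,2)); return (o+d*Z.reshape(-1,1)).reshape(h,w,3)
E
python3 - <<'E'
import numpy as np,cv2
from h import *
c=dict(np.load("top0.npz")); s=dict(np.load("scene0.npz"))
a=cv2.resize(c["color"][110:220,255:375,::-1],None,fx=6,fy=5.4545,interpolation=cv2.INTER_CUBIC)
a=cv2.resize(c["color"][120:215,260:365,::-1],None,fx=6,fy=6,interpolation=cv2.INTER_CUBIC);cv2.imwrite("pics/topz.png",a)
a=cv2.resize(s["color"][135:235,275:400,::-1],None,fx=6,fy=6,interpolation=cv2.INTER_CUBIC);cv2.imwrite("pics/scz.png",a)
X=cloud(c); print(np.round(X[160:176,335:362:2,2],3)); 
m=(abs(X[...,2]-.292)<.008)&(c["range_z"]>0); print(m.sum(),X[m].mean(0))
E
```

```text
[[ 2.920e-01  2.920e-01  2.880e-01  6.300e-02  6.200e-02  5.900e-02
   4.000e-03 -2.000e-03  2.000e-03 -1.000e-03 -4.000e-03  4.000e-03
   7.000e-03  9.000e-03]
 [ 2.930e-01  2.920e-01  2.920e-01  6.600e-02  6.300e-02  6.400e-02
  -1.000e-03  2.000e-03  4.000e-03  3.000e-03  7.000e-03  6.000e-03
   2.000e-03  2.000e-03]
 [ 2.940e-01  2.960e-01  2.920e-01  2.790e-01  6.400e-02  6.000e-02
   5.000e-03  3.000e-03  3.000e-03  3.150e-01  3.070e-01  2.000e-03
   1.000e-03  5.000e-03]
 [ 2.920e-01  2.950e-01  2.920e-01  2.850e-01  6.500e-02  5.800e-02
  -2.000e-03  1.000e-03  0.000e+00  3.160e-01  3.120e-01  1.000e-03
   7.000e-03  2.000e-03]
 [ 2.910e-01  2.940e-01  2.930e-01  2.800e-01  2.760e-01  2.780e-01
   2.790e-01  2.750e-01  2.780e-01  3.150e-01  3.100e-01  3.000e-03
   6.000e-03 -1.000e-03]
 [ 2.930e-01  2.930e-01  2.910e-01  2.830e-01  2.800e-01  2.780e-01
   2.770e-01  2.810e-01  2.780e-01  3.140e-01  3.120e-01 -1.000e-03
   3.000e-03  3.000e-03]
 [ 2.930e-01  2.930e-01  2.910e-01  2.840e-01  2.770e-01  2.800e-01
   2.770e-01  2.810e-01  2.800e-01  3.120e-01  3.080e-01  2.000e-0
[... 816 characters left out ...]
-03  0.000e+00]
 [ 2.920e-01  2.930e-01  2.950e-01  2.790e-01  2.770e-01  2.760e-01
   2.760e-01  2.770e-01  2.780e-01  3.040e-01 -1.000e-03  0.000e+00
   2.000e-03  2.000e-03]
 [ 2.930e-01  2.930e-01  1.361e+00  2.800e-01  6.700e-02  6.200e-02
   6.000e-03  1.000e-03  0.000e+00  2.780e-01  2.000e-03  3.000e-03
   1.000e-03  2.000e-03]
 [ 2.930e-01  2.920e-01  2.950e-01  2.830e-01  6.300e-02  6.300e-02
   2.000e-03  3.000e-03 -0.000e+00  2.000e-03 -3.000e-03 -2.000e-03
   3.000e-03  2.000e-03]
 [ 2.930e-01  2.890e-01  2.960e-01  6.700e-02  6.100e-02  6.100e-02
  -1.000e-03 -0.000e+00  0.000e+00  0.000e+00  2.000e-03  5.000e-03
   1.000e-03  1.000e-03]]
2155 [0.60764753 0.03671061 0.29172417]
```

View pics/topz.png

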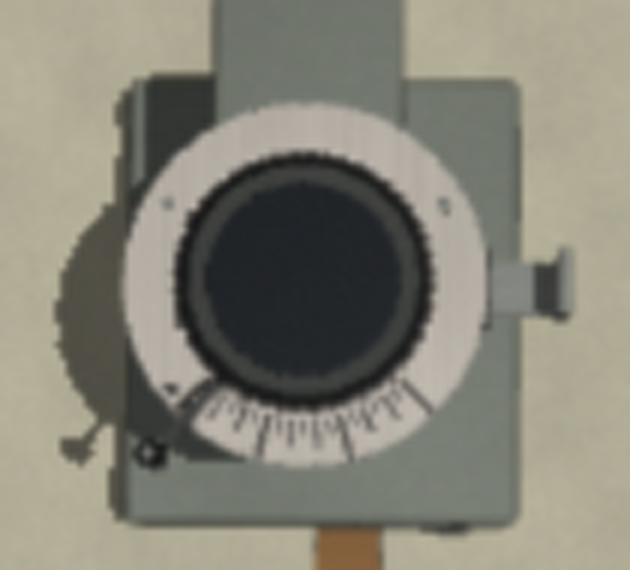

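View pics/scz.png

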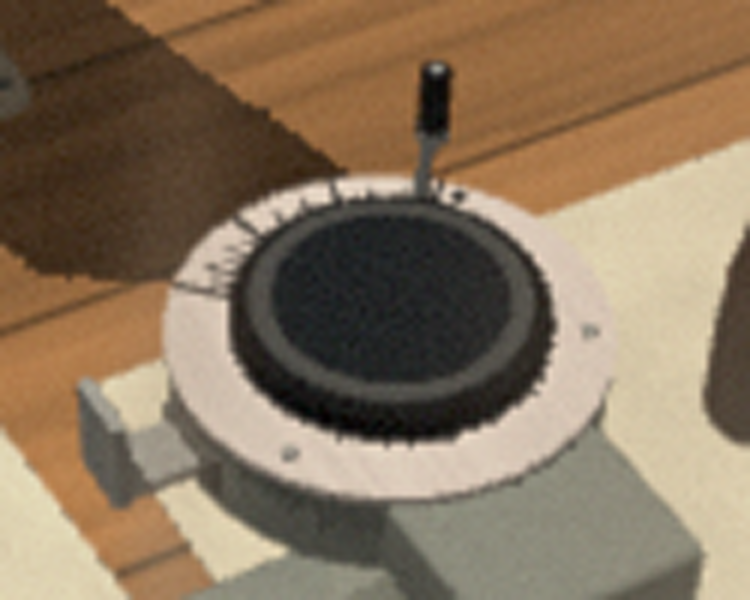

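```bash
python3 - <<'E'
import numpy as np,cv2
from scipy.optimize import least_squares
from h import *
for n,f in(("top",),("scene",)) if 0 else (("top",0),("scene",0)):
    c=dict(np.load(n+"0.npz")); X=cloud(c); col=c["color"].astype(int)
    m=((col.min(2)>140)&(abs(X[...,2]-.292)<.012)&(c["range_z"]>0)).astype(np.uint8)
    m=cv2.morphologyEx(m,cv2.MORPH_CLOSE,np.ones((5,5)))
    k=max(cv2.findContours(m,cv2.RETR_EXTERNAL,cv2.CHAIN_APPROX_NONE)[0],key=cv2.contourArea).reshape(-1,2)
    P=onz(c,k,.292)[:,:2]
    r=least_squares(lambda p:np.hypot(*(P-p[:2]).T)-p[2],[P[:,0].mean(),P[:,1].mean(),.08],loss="soft_l1",f_scale=.001)
    print(n,r.x,np.median(abs(r.fun)))
    C=r.x[:2]
    if n=="top":
        Z=lambda x,y:(260+(x+.5)/6-.5,120+(y+.5)/6-.5)
        q=onz(c,[Z(262,455),Z(350,458),Z(430,410),Z(185,400),Z(168,388)],.292)[:,:2]-C
        print("marks30 60 90 0 dot dir",np.degrees(np.arctan2(q[:,1],q[:,0])),np.hypot(*q.T))
        kn=onz(c,[Z(150,453)],.328)[:,:2]-C; print("knob",kn+C,np.hypot(*kn.T),np.degrees(np.arctan2(kn[:,1],kn[:,0])))
        t=onz(c,[Z(566,250),Z(566,318),Z(573,250),Z(573,318)],.311);print("tab",t)
    else:
        Z=lambda x,y:(275+(x+.5)/6-.5,135+(y+.5)/6-.5)
        q=onz(c,[Z(335,183),Z(240,217),Z(175,288),Z(460,196)],.292)[:,:2]-C
        print("marks30 60 90 dot dir",np.degrees(np.arctan2(q[:,1],q[:,0])),np.hypot(*q.T))
        kn=onz(c,[Z(437,67)],.328)[:,:2]-C; print("knob",kn+C,np.hypot(*kn.T),np.degrees(np.arctan2(kn[:,1],kn[:,0])))
        t=onz(c,[Z(82,380),Z(125,432)],.311);print("tab",t)
E
```

```text
top [0.5904375  0.03811241 0.07813115] 0.0006671301763076717
marks30 60 90 0 dot dir [ 167.35380695 -164.28143933 -134.20498156  135.67823638  128.86636312] [0.07768284 0.07908863 0.07782364 0.07350725 0.07572292]
knob [[0.51239958 0.10030592]] [0.09978952] [141.44636756]
tab [[ 0.60534023 -0.07431965  0.311     ]
 [ 0.57593184 -0.07495934  0.311     ]
 [ 0.60542077 -0.07733472  0.311     ]
 [ 0.57601124 -0.07796961  0.311     ]]
scene [0.59271917 0.03554491 0.07639324] 0.0026993148673827502
marks30 60 90 dot dir [ 165.08056534 -165.63631873 -133.26542247  129.98715289] [0.07850772 0.07837683 0.07861202 0.07495662]
knob [[0.51348145 0.09947897]] [0.10181444] [141.10118816]
tab [[ 0.58133258 -0.07794155  0.311     ]
 [ 0.60949974 -0.07572572  0.311     ]]
```

Request:
play_rows:
  series:
    - [[1, 0.0, 0.0, 0.05, -0.08], [1, 0.02, 0.0, 0.1, -0.16], [1, 0.05, 0.03, 0.13, -0.24], [1, 0.08, 0.06, 0.15, -0.31], [1, 0.11, 0.09, 0.16, -0.31], [1, 0.14, 0.12, 0.16, -0.31], [1, 0.17, 0.15, 0.16, -0.31], [1, 0.2, 0.18, 0.16, -0.31]]
  force: 20

```text
t: 0.9
tool_pos: [0.393, -0.387, 0.3924]
orientation: [-3.141, -0.025, 0.0]
force: [1.0, -0.5, -0.0]
opening: 0.0338
```

Request:
play_rows:
  series:
    - [[1, 0.03, 0.03, 0, 0], [1, 0.06, 0.06, 0, 0], [1, 0.09, 0.09, 0, 0], [1, 0.12, 0.12, 0, 0], [1, 0.15, 0.15, 0, 0], [1, 0.18, 0.18, 0, 0], [1, 0.199, 0.2, 0, 0], [1, 0.199, 0.2, 0, 0]]

```text
t: 1.7
tool_pos: [0.5928, -0.1852, 0.3912]
orientation: [-3.14, -0.031, 0.002]
force: [0.1, -0.8, 0.0]
opening: 0.0006
```

Request:
play_rows:
  series:
    - [[1, -0.001, 0.02, -0.03, 0], [1, -0.002, 0.04, -0.06, 0], [1, -0.002, 0.05, -0.08, 0], [1, -0.002, 0.05, -0.092, 0], [1, -0.002, 0.05, -0.092, 0]]

```text
t: 2.2
tool_pos: [0.5879, -0.1389, 0.2985]
orientation: [-3.141, -0.024, 0.006]
force: [0.9, 0.2, -0.0]
opening: 0.0005
```

```bash
cat > look.py <<'E'
import sys,numpy as np,cv2
from plant import sensors, read_camera
t=sys.argv[1]
for n,(a,b,e,f) in (("top",(120,215,250,365)),("scene",(115,235,265,405))):
    c=read_camera(n); np.savez(f"{n}_{t}.npz",**c)
    cv2.imwrite(f"pics/{n}_{t}.png",cv2.resize(c["color"][a:b,e:f,::-1],None,fx=5,fy=5,interpolation=cv2.INTER_CUBIC))
s=sensors.read_state();print(s["t"],s["tool_pos"],s["force"])
E
python3 look.py 1
```

```text
2.3 [ 0.58907703 -0.13956044  0.30151962] [ 0.53625689 -0.23381385  0.46192901]
```

View pics/top_1.png

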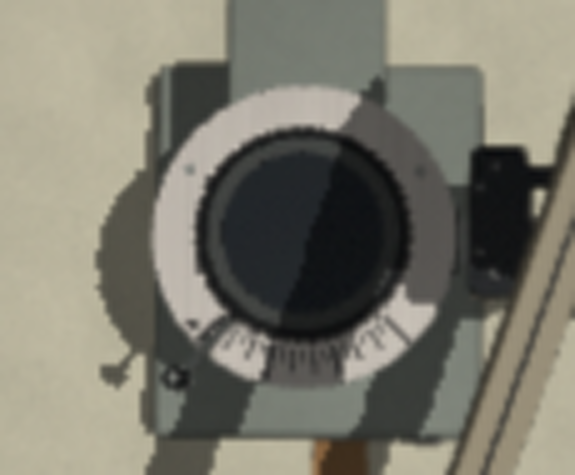

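View pics/scene_1.png

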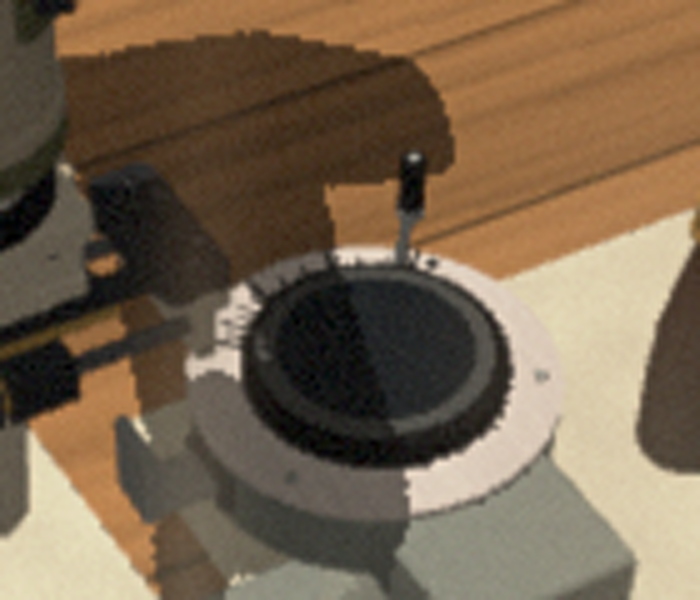

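Request:
play_rows:
  series:
    - [[1, 0.001, 0.02, -0.003, 0], [1, 0.001, 0.035, -0.004, 0], [1, 0.001, 0.038, -0.004, 0], [1, 0.001, 0.041, -0.004, 0], [1, 0.001, 0.044, -0.004, 0], [1, 0.001, 0.047, -0.004, 0], [1, 0.001, 0.05, -0.004, 0]]

```text
t: 3.0
tool_pos: [0.5902, -0.0889, 0.2971]
orientation: [3.141, 0.024, 0.001]
force: [-0.9, -2.0, 1.4]
opening: 0.0005
```

Request:
play_rows:
  series:
    - [[1, 0, 0.003, 0, 0], [1, 0, 0.006, 0, 0], [1, 0, 0.009, 0, 0], [1, 0, 0.011, 0, 0], [1, 0, 0.013, 0, 0], [1, 0, 0.013, 0, 0]]

```text
t: 3.6
tool_pos: [0.59, -0.075, 0.2965]
orientation: [-3.141, -0.025, 0.0]
force: [-0.0, -0.2, 0.7]
opening: 0.0005
```

Request:
play_rows:
  series:
    - [[1, 0, 0.001, 0, 0], [1, 0, 0.002, 0, 0], [1, 0, 0.002, 0, 0]]

```text
t: 3.9
tool_pos: [0.59, -0.0734, 0.2965]
orientation: [-3.141, -0.025, 0.0]
force: [-1.3, -1.6, 0.1]
opening: 0.001
```

Continue in 1 mm steps until the stop is felt.

Request:
play_rows:
  series:
    - [[1, 0, 0.001, 0, 0], [1, 0, 0.002, 0, 0], [1, 0, 0.002, 0, 0]]

```text
t: 4.2
tool_pos: [0.59, -0.0713, 0.2965]
orientation: [-3.141, -0.025, 0.001]
force: [-0.1, -1.5, 0.2]
opening: 0.0004
```

```bash
python3 look.py 2;python3 -c "
from plant import sensors;print(sensors.read_state()['force'])"
```

```text
4.3 [ 0.58999599 -0.07131892  0.29651646] [-1.62437525 -1.81752091  0.12615593]
[-1.62437525 -1.81752091  0.12615593]
```

View pics/scene_2.png

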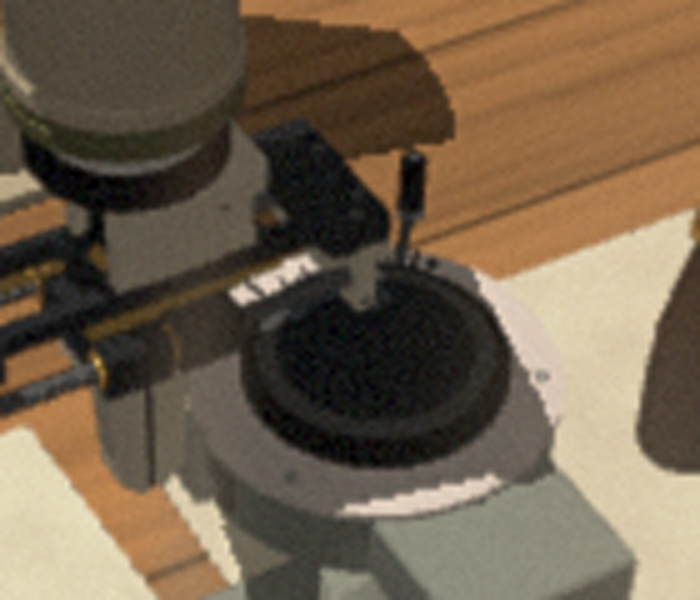

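```bash
python3 -c "
from h import *
c=dict(np.load('scene_2.npz'));X=cloud(c)
u,v=265+365//5,115+290//5
for dv in range(-14,5,2): print(v+dv,np.round(X[v+dv,u-3:u+5:2],3).tolist())
"
```

```text
159 [[0.617, 0.007, 0.408], [0.618, 0.011, 0.407], [0.622, 0.012, 0.41], [0.621, 0.017, 0.407]]
161 [[0.622, 0.004, 0.408], [0.623, 0.007, 0.408], [0.623, 0.012, 0.405], [0.623, 0.017, 0.403]]
163 [[0.624, 0.003, 0.405], [0.624, 0.007, 0.403], [0.624, 0.012, 0.401], [0.624, 0.016, 0.399]]
165 [[0.623, 0.003, 0.399], [0.625, 0.007, 0.399], [0.624, 0.012, 0.396], [0.624, 0.016, 0.394]]
167 [[0.618, 0.007, 0.389], [0.624, 0.007, 0.393], [0.623, 0.012, 0.39], [0.532, 0.074, 0.291]]
169 [[0.619, 0.006, 0.384], [0.623, 0.009, 0.386], [0.623, 0.013, 0.384], [0.551, 0.062, 0.306]]
171 [[0.619, 0.006, 0.379], [0.624, 0.008, 0.383], [0.624, 0.013, 0.38], [0.562, 0.056, 0.311]]
173 [[0.619, 0.007, 0.373], [0.622, 0.009, 0.375], [0.624, 0.013, 0.375], [0.563, 0.055, 0.306]]
175 [[0.621, 0.006, 0.37], [0.624, 0.009, 0.371], [0.622, 0.014, 0.368], [0.569, 0.052, 0.307]]
177 [[0.568, 0.038, 0.306], [0.57, 0.042, 0.307], [0.574, 0.044, 0.308], [0.575, 0.049, 0.307]]
```

Request:
play_rows:
  series:
    - [[1, 0, 0.001, 0, 0], [1, 0, 0.002, 0, 0], [1, 0, 0.002, 0, 0]]

```text
t: 4.6
tool_pos: [0.5899, -0.0706, 0.2966]
orientation: [3.139, 0.023, -0.0]
force: [-0.9, -6.8, -0.1]
opening: -0.0
```

Force rose to 6.8 N and the motion stalled at the expected home position, so the slide is at its stop. I'll back off and check it.

Request:
play_rows:
  series:
    - [[1, 0, -0.01, 0, 0], [1, 0, -0.03, 0, 0], [1, 0, -0.05, 0.03, 0], [1, -0.04, -0.08, 0.08, 0], [1, -0.08, -0.11, 0.1, 0], [1, -0.12, -0.14, 0.1, 0], [1, -0.12, -0.14, 0.1, 0]]

```text
t: 5.3
tool_pos: [0.4682, -0.2115, 0.399]
orientation: [3.14, 0.022, 0.004]
force: [0.4, -0.6, -0.2]
opening: 0.0006
```

```bash
python3 look.py 3
```

```text
5.4 [ 0.46864234 -0.21133307  0.39831133] [-0.09621819  0.57123917 -0.70901257]
```

View pics/top_3.png

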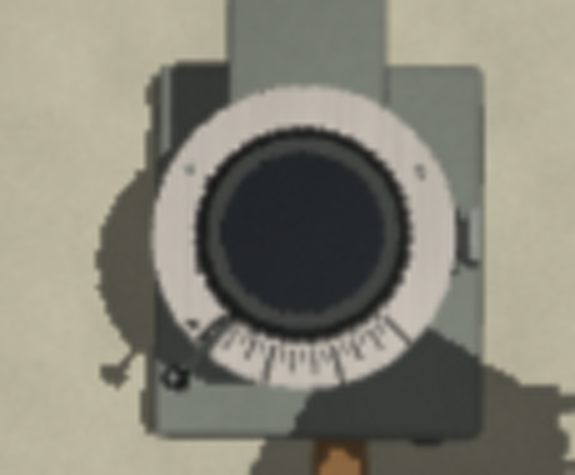

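View pics/scene_3.png

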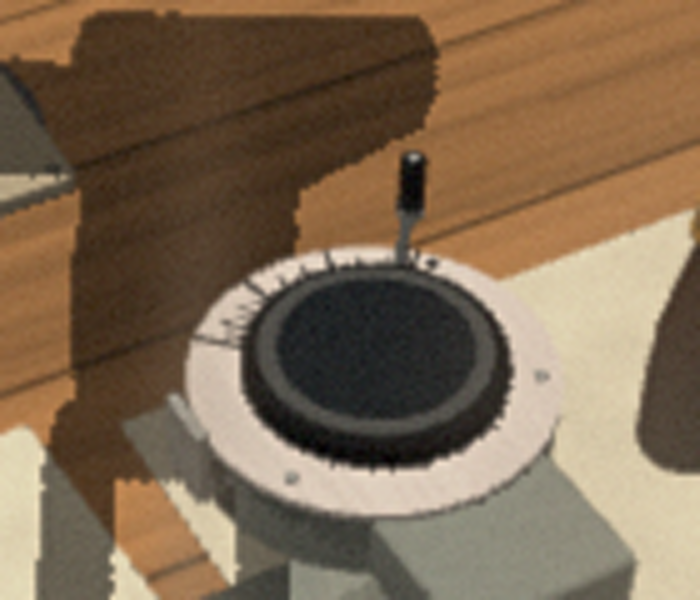

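```bash
python3 - <<'E'
import numpy as np
from plant import sensors
s=sensors.read_state();print(s["q"],s["tool_pos"],s["orientation"])
C=np.array([.591,.0375])
def w(ph,back):
    p=np.radians(ph);e=np.array([np.cos(p),np.sin(p)]);t=np.array([-e[1],e[0]])
    return C+.1*e-back*t
print("pre",w(141.3,.045),np.radians(231.3-271))
a=w(141.3,.045)
for ph in [136,141.3,146,151,156,161,166,171,176,181,186,191,194,195.5]: print(ph,np.round(w(ph,.0235)-a,4),round(np.radians(ph-141.3),3))
E
```

```text
[-5.23414659e-01 -1.11251208e-01  1.43273599e+00  2.03761857e-05
  1.81729856e+00  1.03469777e+00] [ 0.46864234 -0.21133307  0.39831133] [3.14012457 0.01992262 0.00382195]
pre [0.54109288 0.13514363] -0.6928957130417487
136 [-0.0057 -0.0113] -0.093
141.3 [-0.0134 -0.0168] 0.0
146 [-0.0199 -0.0222] 0.082
151 [-0.0262 -0.0286] 0.169
156 [-0.0319 -0.0355] 0.257
161 [-0.037  -0.0429] 0.344
166 [-0.0414 -0.0506] 0.431
171 [-0.0452 -0.0588] 0.518
176 [-0.0482 -0.0672] 0.606
181 [-0.0505 -0.0759] 0.693
186 [-0.052  -0.0847] 0.78
191 [-0.0527 -0.0937] 0.867
194 [-0.0528 -0.099 ] 0.92
195.5 [-0.0527 -0.1017] 0.946
```

Request:
play_rows:
  series:
    - [[1, 0, 0.045, 0, -0.1], [1, 0.01, 0.09, 0, -0.2], [1, 0.02, 0.135, 0, -0.3], [1, 0.03, 0.18, 0, -0.4], [1, 0.04, 0.225, 0, -0.5], [1, 0.055, 0.27, 0, -0.5], [1, 0.065, 0.315, 0, -0.5], [1, 0.073, 0.347, 0, -0.5]]

```text
t: 6.2
tool_pos: [0.5432, 0.1416, 0.3957]
orientation: [-3.05, 0.749, 0.002]
force: [-0.7, -0.7, -0.1]
opening: 0.0005
```

Request:
play_rows:
  series:
    - [[1, 0, 0, 0, 0], [1, 0, 0, -0.03, 0], [1, 0, 0, -0.06, 0], [1, 0, 0, -0.082, 0], [1, 0, 0, -0.082, 0], [1, 0, 0, -0.082, 0]]

```text
t: 6.8
tool_pos: [0.5429, 0.1376, 0.3147]
orientation: [3.05, -0.753, -0.001]
force: [-0.8, 0.0, 0.3]
opening: 0.0005
```

```bash
python3 look.py 4
```

```text
6.9 [0.54377992 0.13768964 0.31652082] [ 1.03924092  0.05737732 -0.20590336]
```

View pics/top_4.png

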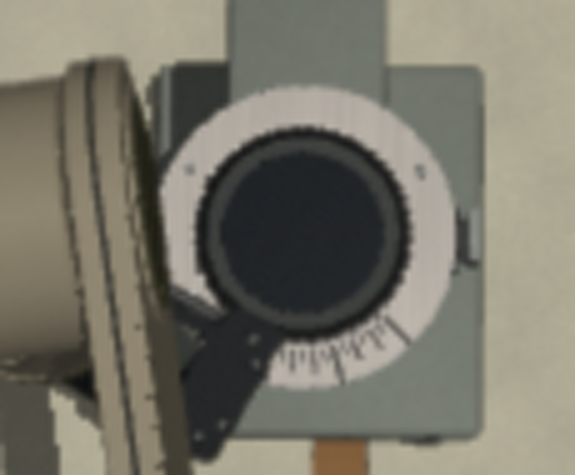

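View pics/scene_4.png

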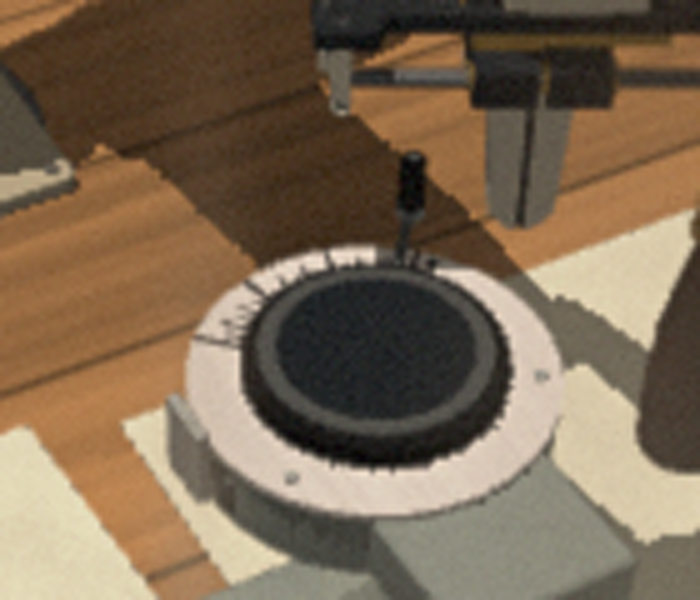

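Request:
play_rows:
  series:
    - [[1, -0.008, -0.01, 0, 0], [1, -0.0155, -0.019, 0, 0], [1, -0.019, -0.022, 0, 0], [1, -0.022, -0.0245, 0, 0], [1, -0.025, -0.0275, 0, 0], [1, -0.028, -0.031, 0, 0.03], [1, -0.031, -0.0345, 0, 0.07], [1, -0.034, -0.038, 0, 0.1]]

```text
t: 7.7
tool_pos: [0.5089, 0.0995, 0.3147]
orientation: [-3.084, 0.597, -0.0]
force: [1.8, 0.6, -0.5]
opening: 0.0008
```

```bash
python3 look.py 5
```

```text
7.8 [0.50875192 0.09928797 0.31469887] [ 0.09943853 -0.32817999 -0.20653222]
```

View pics/scene_5.png

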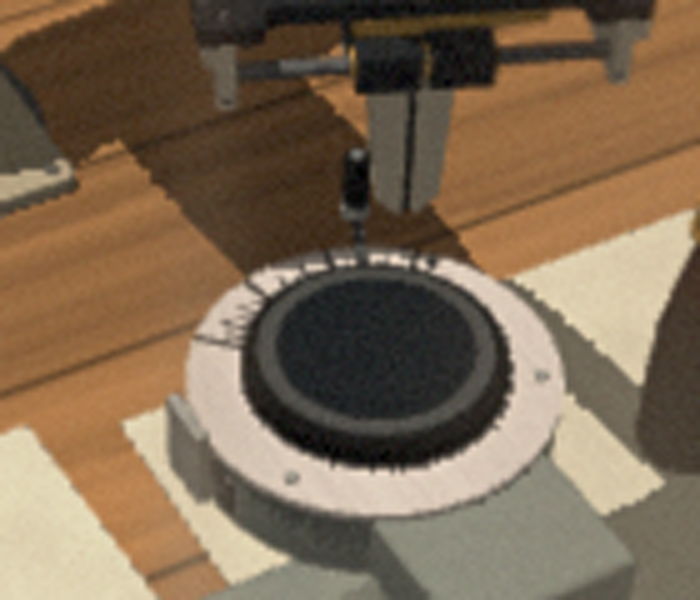

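Request:
play_rows:
  series:
    - [[1, -0.003, -0.004, 0, 0.04], [1, -0.005, -0.0075, 0, 0.09], [1, -0.0075, -0.011, 0, 0.13], [1, -0.0095, -0.015, 0, 0.17], [1, -0.0115, -0.019, 0, 0.22], [1, -0.0135, -0.0235, 0, 0.26], [1, -0.015, -0.0275, 0, 0.3], [1, -0.0165, -0.0315, 0, 0.35]]

```text
t: 8.6
tool_pos: [0.4924, 0.0682, 0.3145]
orientation: [-3.141, 0.052, 0.0]
force: [1.0, 1.2, 0.4]
opening: 0.0003
```

```bash
python3 look.py 6
```

```text
8.7 [0.49240038 0.06790977 0.31457679] [ 0.45074115 -0.77794571  0.38836074]
```

View pics/scene_6.png

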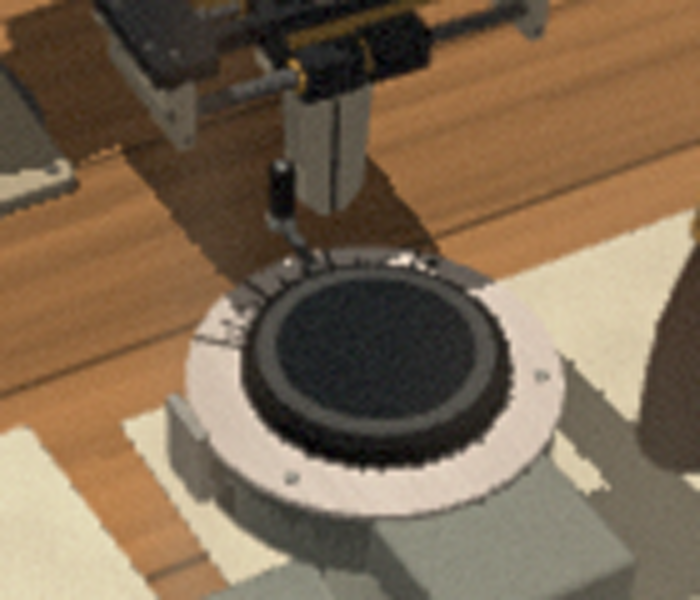

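```bash
cat > kn.py <<'E'
import sys
from h import *
c=dict(np.load(f'scene_{sys.argv[1]}.npz'))
p=onz(c,[[265+(float(sys.argv[2])+.5)/5-.5,115+(float(sys.argv[3])+.5)/5-.5]],.328)[0,:2]
for C in([.5927,.0355],[.591,.0375]):
    d=p-C;print(p,np.hypot(*d),np.degrees(np.arctan2(d[1],d[0]))%360)
E
python3 kn.py 6 283 163; python3 kn.py 5 357 153; python3 kn.py 4 413 157
```

```text
[0.49094284 0.04616765] 0.10231480368474388 174.01529092113543
[0.49094284 0.04616765] 0.10043188779906906 175.04899770716872
[0.50014401 0.07820255] 0.10193193733664153 155.23282068091936
[0.50014401 0.07820255] 0.09955656314247865 155.86811066315408
[0.51399567 0.0986227 ] 0.1008902686823867 141.26957804173318
[0.51399567 0.0986227 ] 0.09831404175746436 141.5589776880904
```

Request:
play_rows:
  series:
    - [[1, -0.0012, -0.0045, 0, 0.04], [1, -0.0023, -0.0087, 0, 0.09], [1, -0.003, -0.013, 0, 0.13], [1, -0.0038, -0.0175, 0, 0.17], [1, -0.0042, -0.022, 0, 0.22], [1, -0.0045, -0.0265, 0, 0.26], [1, -0.0045, -0.0265, 0, 0.26]]

```text
t: 9.4
tool_pos: [0.488, 0.0414, 0.3145]
orientation: [-3.122, -0.351, 0.001]
force: [0.4, 0.6, -0.3]
opening: 0.0007
```

```bash
python3 look.py 7
```

```text
9.5 [0.48808744 0.04164993 0.31455567] [-0.25985161 -0.78323544 -0.12200822]
```

View pics/scene_7.png

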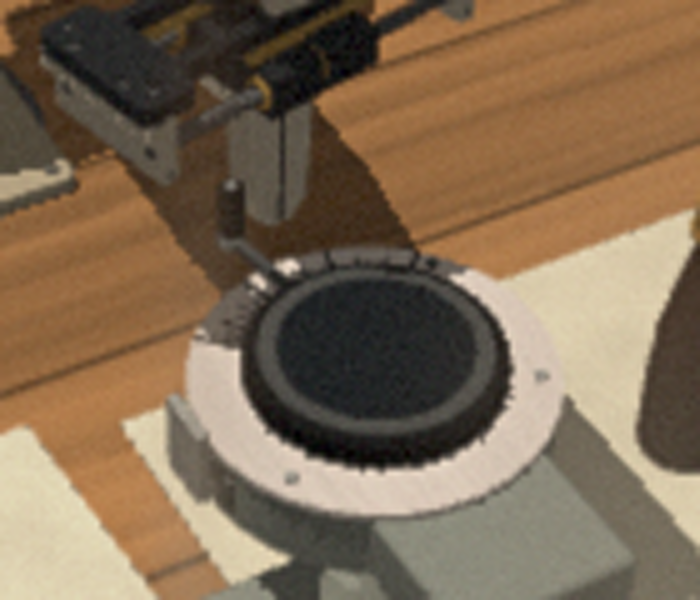

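View pics/top_7.png

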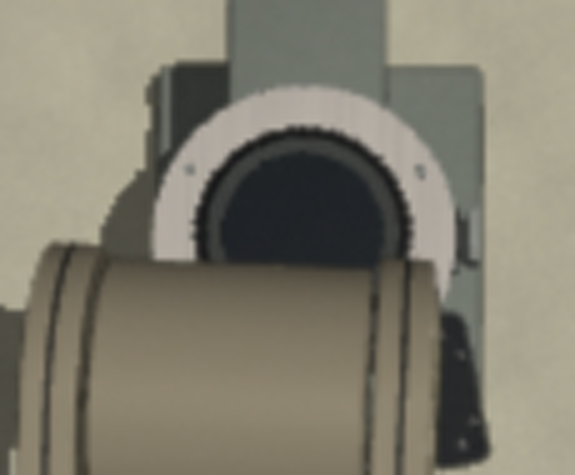

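Request:
play_rows:
  series:
    - [[1, -0.001, 0.015, 0, 0], [1, -0.001, 0.03, 0.02, 0], [1, -0.001, 0.06, 0.06, 0], [1, -0.001, 0.1, 0.08, 0], [1, -0.001, 0.14, 0.08, 0], [1, -0.001, 0.18, 0.08, 0], [1, -0.001, 0.22, 0.08, 0], [1, -0.001, 0.22, 0.08, 0]]

```text
t: 10.3
tool_pos: [0.4861, 0.2659, 0.3937]
orientation: [-3.12, -0.358, 0.002]
force: [-0.1, -0.2, 0.4]
opening: 0.0004
```

```bash
python3 look.py 8; python3 - <<'E'
import cv2,numpy as np
c=dict(np.load("top_8.npz"))
cv2.imwrite("pics/t8z.png",cv2.resize(c["color"][165:210,275:345,::-1],None,fx=11,fy=11,interpolation=cv2.INTER_CUBIC))
E
```

```text
10.4 [0.48674826 0.26239262 0.3941168 ] [ 0.26480362  0.04034874 -0.2322466 ]
```

View pics/t8z.png

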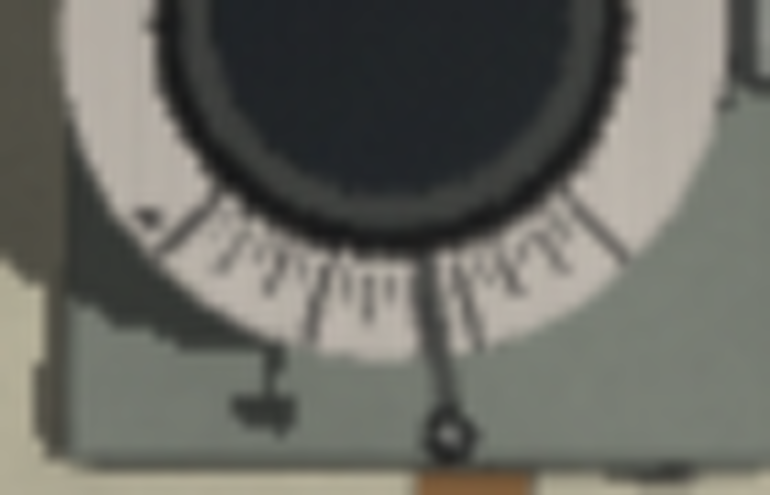

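View pics/scene_8.png

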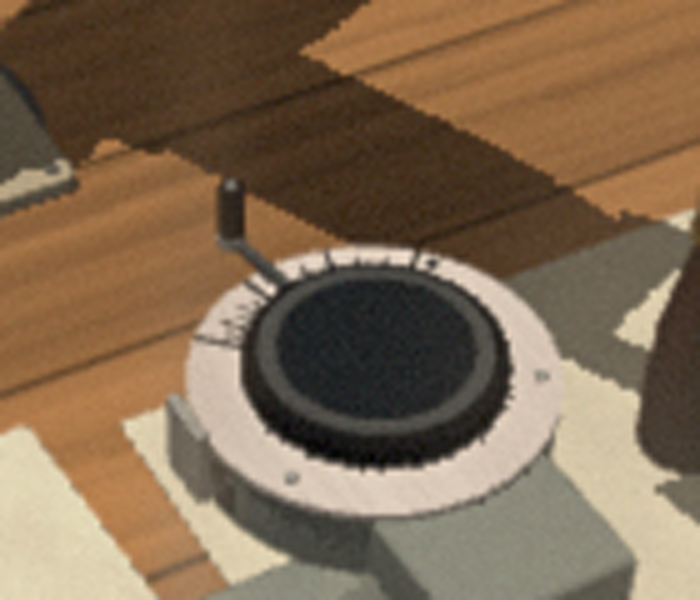

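```bash
cat > ang.py <<'E'
from h import *
from scipy.optimize import least_squares
c=dict(np.load('top_8.npz'))
Z=lambda x,y:(275+(x+.5)/11-.5,165+(y+.5)/11-.5)
M=[[(218,188),(165,252)],[(327,265),(312,345)],[(460,265),(480,345)],[(565,188),(628,262)]]
Q=[onz(c,[Z(*a) for a in m],.292)[:,:2] for m in M]
for q in Q: d=q[1]-q[0]; print(np.degrees(np.arctan2(d[1],d[0]))%360, np.hypot(*(q-[.5904,.0381]).T))
def f(p):
    r=[]
    for i,q in enumerate(Q):
        a=p[2]+np.radians(135+30*i); n=np.array([-np.sin(a),np.cos(a)]); r+=list((q-p[:2])@n)
    return np.array(r)
r=least_squares(f,[.59,.038,0]);print(r.x[:2],np.degrees(r.x[2]),np.abs(r.fun).max())
r2=least_squares(lambda y:f([.5904,.0381,y[0]]),[0]);print("yaw fixed C",np.degrees(r2.x),np.abs(r2.fun).max())
L=onz(c,[Z(423,255),Z(445,395)],.300)[:,:2]; K=onz(c,[Z(450,433)],.328)[0,:2]
for C,y in((r.x[:2],np.degrees(r.x[2])),(np.array([.5904,.0381]),np.degrees(r2.x[0]))):
    for p in (*L,K): d=p-C; print("reading",np.hypot(*d),np.degrees(np.arctan2(d[1],d[0]))%360-135-y)
d=L[1]-L[0];print(np.degrees(np.arctan2(d[1],d[0]))%360,K)
E
python3 ang.py; python3 kn.py 8 231 184
```

```text
141.99884894817745 [0.05765709 0.0773292 ]
170.99875031416485 [0.05977889 0.07912003]
195.53531735969173 [0.05953687 0.07920375]
221.7891980933188 [0.05622588 0.07933493]
[0.59120423 0.03766741] 0.8218101083060049 0.0014278885726105469
yaw fixed C [1.12671033] 0.0019847743721870064
reading 0.05686205785885061 52.081412536723185
reading 0.09037932108841475 53.03040135647033
reading 0.10045438909291585 53.42185966857361
reading 0.056127536630770296 52.32680442154434
reading 0.08965293477477548 53.07776517635703
reading 0.09973164196256387 53.436474343614336
190.46130028182478 [0.49205433 0.02153107]
[0.4928191  0.01951893] 0.10115131316765806 189.09034871405655
[0.4928191  0.01951893] 0.0998138637386705 190.37826605454578
```

```bash
python3 - <<'E'
import numpy as np
C=np.array([.591,.0375])
def w(ph,back=.0235):
    p=np.radians(ph);e=np.array([np.cos(p),np.sin(p)]);t=np.array([-e[1],e[0]])
    return C+.1*e-back*t
for d in (2,4,5,6,6.5,6.8): print(d,np.round(w(191+d)-w(191),4),round(np.radians(d),3))
E
```

```text
2 [-0.0001 -0.0036] 0.035
4 [-0.     -0.0072] 0.07
5 [ 0.    -0.009] 0.087
6 [ 0.0001 -0.0108] 0.105
6.5 [ 0.0002 -0.0116] 0.113
6.8 [ 0.0002 -0.0122] 0.119
```

Request:
play_rows:
  series:
    - [[1, 0, -0.04, 0, 0], [1, 0, -0.08, 0, 0], [1, 0, -0.12, 0, 0], [1, 0, -0.16, -0.02, 0], [1, 0, -0.185, -0.05, 0], [1, 0, -0.19, -0.08, 0], [1, 0, -0.19, -0.08, 0], [1, 0, -0.19, -0.08, 0]]

```text
t: 11.2
tool_pos: [0.4868, 0.0709, 0.3152]
orientation: [-3.122, -0.351, 0.001]
force: [-0.5, 0.1, -0.4]
opening: 0.0007
```

Request:
play_rows:
  series:
    - [[1, 0.001, -0.015, 0, 0.03], [1, 0.001, -0.027, 0, 0.05], [1, 0.001, -0.031, 0, 0.07], [1, 0.001, -0.0345, 0, 0.09], [1, 0.001, -0.038, 0, 0.11], [1, 0.001, -0.0405, 0, 0.11], [1, 0.001, -0.0415, 0, 0.11], [1, 0.001, -0.0415, 0, 0.11]]

```text
t: 12.0
tool_pos: [0.488, 0.0301, 0.3146]
orientation: [-3.097, -0.525, 0.0]
force: [0.1, 1.7, 0.4]
opening: 0.0007
```

Request:
play_rows:
  series:
    - [[1, -0.001, 0.015, 0, 0], [1, -0.001, 0.03, 0.02, 0], [1, -0.001, 0.06, 0.06, 0], [1, -0.001, 0.1, 0.08, 0], [1, -0.001, 0.14, 0.08, 0], [1, -0.001, 0.18, 0.08, 0], [1, -0.001, 0.22, 0.08, 0], [1, -0.001, 0.22, 0.08, 0]]

```text
t: 12.8
tool_pos: [0.4861, 0.2541, 0.3936]
orientation: [-3.095, -0.532, 0.002]
force: [0.1, -0.3, 0.3]
opening: 0.0007
```

```bash
python3 look.py 9; python3 - <<'E'
import cv2,numpy as np
c=dict(np.load("top_9.npz"))
cv2.imwrite("pics/t9z.png",cv2.resize(c["color"][165:210,275:345,::-1],None,fx=11,fy=11,interpolation=cv2.INTER_CUBIC))
c=dict(np.load("scene_9.npz"))
cv2.imwrite("pics/s9z.png",cv2.resize(c["color"][145:195,295:355,::-1],None,fx=11,fy=11,interpolation=cv2.INTER_CUBIC))
E
```

```text
12.9 [0.48674519 0.2506547  0.39403135] [-0.90639982 -0.82882117  0.04196523]
```

View pics/t9z.png

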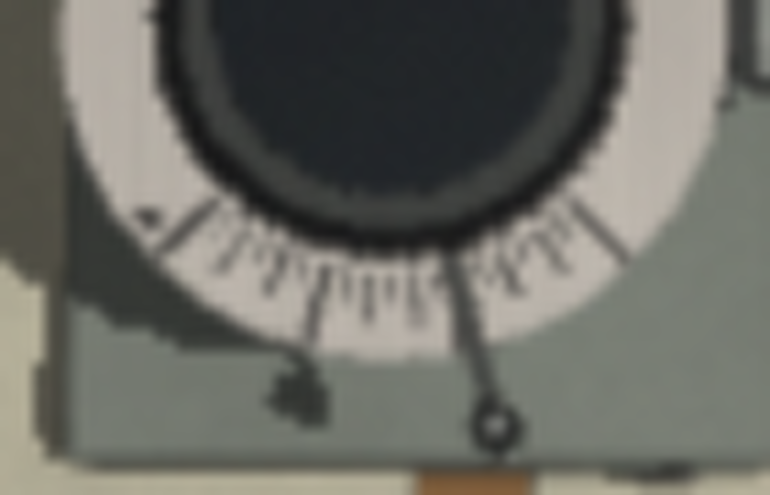

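View pics/s9z.png

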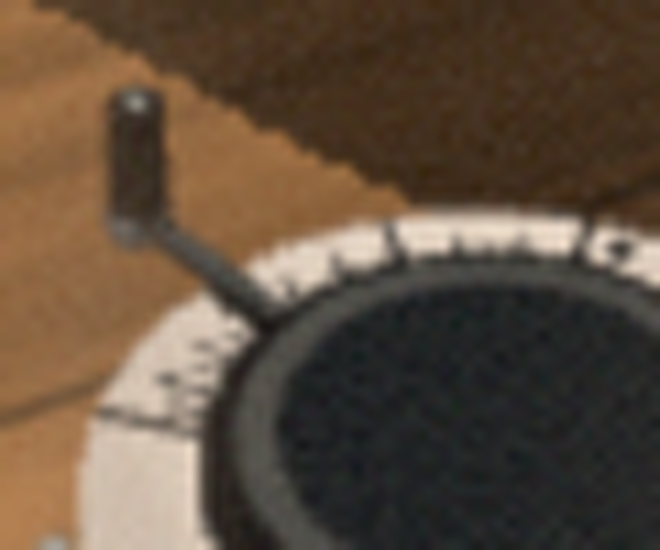

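```bash
python3 - <<'E'
from h import *
for n in ('8','9'):
    c=dict(np.load(f'top_{n}.npz')); g=cv2.cvtColor(c["color"],cv2.COLOR_RGB2GRAY).astype(float)
    R=cv2.Rodrigues(c["rvec"])[0]
    for C,y in(([.5912,.0377],.82),([.5904,.0381],1.1)):
        out=[]
        # darkness profile along arcs at lever height, radii 84-91 (past the scale)
        for r,z in((.062,.300),(.066,.300),(.070,.300),(.074,.300),(.078,.3),(.084,.300),(.088,.300)):
            a=np.radians(np.arange(40,70,.2)+135+y)
            P=np.c_[C[0]+r*np.cos(a),C[1]+r*np.sin(a),np.full(a.size,z)]
            uv=proj(c,P).astype(np.float32); v=cv2.remap(g.astype(np.float32),uv[None,:,0].copy(),uv[None,:,1].copy(),cv2.INTER_LINEAR)[0]
            w=np.clip(np.median(v)-v-12,0,None); k=abs(np.arange(40,70,.2)-np.arange(40,70,.2)[v.argmin()])<4
            out.append(round((np.arange(40,70,.2)[k]*w[k]).sum()/w[k].sum(),2))
        print(n,C,out)
c=dict(np.load('top_8.npz'));g=cv2.cvtColor(c["color"],cv2.COLOR_RGB2GRAY).astype(np.float32)
# marks in the very first (unobstructed) frame
c=dict(np.load('top0.npz'));g=cv2.cvtColor(c["color"],cv2.COLOR_RGB2GRAY).astype(np.float32)
for C,y in(([.5912,.0377],.82),([.5904,.0381],1.1)):
  for r in(.072,.076):
    o=[]
    for m in(30,60,90):
        t=np.arange(m-6,m+6,.2);a=np.radians(t+135+y)
        P=np.c_[C[0]+r*np.cos(a),C[1]+r*np.sin(a),np.full(a.size,.292)]
        uv=proj(c,P).astype(np.float32);v=cv2.remap(g,uv[None,:,0].copy(),uv[None,:,1].copy(),cv2.INTER_LINEAR)[0]
        w=np.clip(np.median(v)-v-12,0,None);w*=abs(t-t[v.argmin()])<3;o.append(round((t*w).sum()/w.sum(),2))
    print("marks",C,r,o)
Z=lambda x,y:(275+(x+.5)/11-.5,165+(y+.5)/11-.5)
c=dict(np.load('top_9.npz'));K=onz(c,[Z(496,426)],.328)[0,:2];d=K-[.5908,.0379];print(K,np.hypot(*d),np.degrees(np.arctan2(d[1],d[0]))%360-135-.95)
E
python3 - <<'E'
E
```

```text
8 [0.5912, 0.0377] [np.float64(51.97), np.float64(51.79), np.float64(51.93), np.float64(52.4), np.float64(52.27), np.float64(52.92), np.float64(53.15)]
8 [0.5904, 0.0381] [np.float64(52.03), np.float64(51.94), np.float64(52.05), np.float64(52.54), np.float64(52.29), np.float64(53.07), np.float64(53.2)]
9 [0.5912, 0.0377] [np.float64(58.26), np.float64(58.57), np.float64(58.74), np.float64(58.53), np.float64(58.18), np.float64(59.15), np.float64(59.21)]
9 [0.5904, 0.0381] [np.float64(58.38), np.float64(58.81), np.float64(58.95), np.float64(58.67), np.float64(58.32), np.float64(59.31), np.float64(59.3)]
marks [0.5912, 0.0377] 0.072 [np.float64(29.71), np.float64(59.39), np.float64(89.52)]
marks [0.5912, 0.0377] 0.076 [np.float64(29.85), np.float64(59.59), np.float64(89.63)]
marks [0.5904, 0.0381] 0.072 [np.float64(29.65), np.float64(59.61), np.float64(89.94)]
marks [0.5904, 0.0381] 0.076 [np.float64(29.83), np.float64(59.81), np.float64(89.96)]
[0.49393352 0.01100683] 0.100530384231648 59.56632171576227
```

```bash
python3 - <<'E'
from h import *
def arc(c,C,r,z,t,y=1.0):
    g=cv2.cvtColor(c["color"],cv2.COLOR_RGB2GRAY).astype(np.float32);a=np.radians(t+135+y)
    P=np.c_[C[0]+r*np.cos(a),C[1]+r*np.sin(a),np.full(a.size,z)]
    uv=proj(c,P).astype(np.float32);v=cv2.remap(g,uv[None,:,0].copy(),uv[None,:,1].copy(),cv2.INTER_LINEAR)[0]
    w=np.clip(np.median(v)-v-12,0,None)*(abs(t-t[v.argmin()])<3.5);return round(float((t*w).sum()/w.sum()),2)
a=dict(np.load('scene0.npz'));b=dict(np.load('scene_9.npz'))
for C in([.5927,.0355],[.5920,.0365]):
    print(C,"marks",[[arc(a,C,r,.292,np.arange(m-6,m+6,.1)) for m in(30,60,90)] for r in(.072,.075,.077)],
     "lever",[arc(b,C,r,.300,np.arange(52,68,.1)) for r in(.066,.07,.074,.078,.084,.088)])
E
python3 kn.py 9 0 0 >/dev/null; python3 - <<'E'
E
```

```text
[0.5927, 0.0355] marks [[30.23, 59.85, 89.68], [30.32, 59.79, 89.53], [30.16, 59.73, 89.36]] lever [62.63, 62.46, 61.61, 61.36, 61.27, 61.12]
[0.592, 0.0365] marks [[30.87, 60.67, 90.66], [30.85, 60.71, 90.51], [30.87, 60.49, 90.24]] lever [63.7, 63.34, 62.44, 62.29, 62.01, 61.92]
```

```bash
python3 - <<'E'
from h import *
# dark-knob top by two-ray triangulation + both planes
s=dict(np.load('scene_9.npz'));t=dict(np.load('top_9.npz'))
ps=(295+135.5/11-.5,145+97.5/11-.5); pt=(275+496.5/11-.5,165+426.5/11-.5)
o1,d1=ray(s,[ps]);o2,d2=ray(t,[pt]);d1,d2=d1[0],d2[0]
A=np.c_[d1,-d2];k=np.linalg.lstsq(A,o2-o1,rcond=None)[0];p,q=o1+k[0]*d1,o2+k[1]*d2
print(p,q); 
for P,C,y,n in((onz(s,[ps],.328)[0],(.5927,.0355),.8,"scene"),(onz(t,[pt],.328)[0],(.5908,.0379),.6,"top"),((p+q)/2,(.5916,.0368),.7,"tri")):
    d=P[:2]-C;print(n,P,np.hypot(*d),np.degrees(np.arctan2(d[1],d[0]))%360-135-y)
# scene marks/foot: direct line in image: 60 mark outer & lever foot at edge
cam=[-cv2.Rodrigues(x["rvec"])[0].T@x["tvec"].ravel() for x in(s,t)];print(cam)
E
```

```text
[0.49328648 0.00955462 0.32676796] [0.49397385 0.0110289  0.32681898]
scene [0.4945695  0.00891379 0.328     ] 0.10166819442270528 59.359074545482954
top [0.49393352 0.01100683 0.328     ] 0.100530384231648 59.91632171576227
tri [0.49363016 0.01029176 0.32679347] 0.10149273939955601 59.44030525898317
[array([ 1.19633929, -0.34160207,  1.00188122]), array([ 0.45865658, -0.00829652,  1.36108122])]
```

```bash
python3 - <<'E'
from h import *
a=dict(np.load('scene0.npz'));b=dict(np.load('scene_9.npz'));c=dict(np.load('top_9.npz'))
cv2.imwrite("pics/fin.png",np.vstack([b["color"][:300],c["color"][60:300]])[:,:,::-1])
from h import *
# tab outer top edge, near image (346,168)
X=cloud(c);m=(X[...,2]>.302)&(X[...,2]<.318);m[:,:340]=0;m[:,360:]=0;m[:155]=0;m[185:]=0
print(m.sum(),X[m].min(0),X[m].max(0))
E
```

```text
23 [ 0.57780211 -0.05228181  0.30244892] [ 0.60547277 -0.04859842  0.31366193]
```

View pics/fin.png

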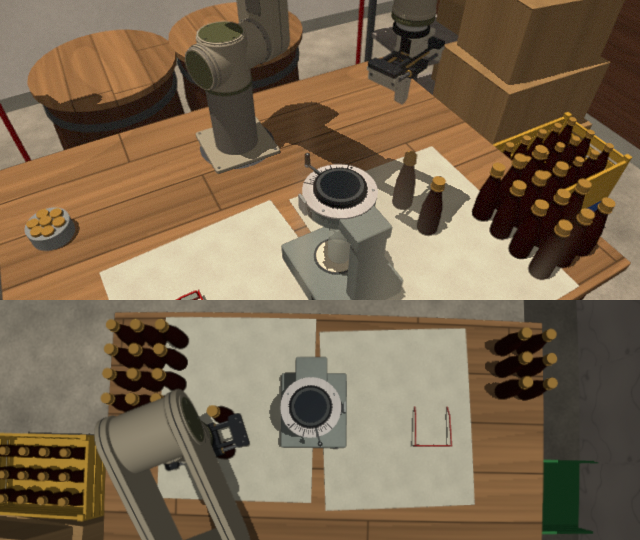

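```bash
python3 -c "
from plant import robot,sensors
print(robot.close_job(), sensors.read_state()['t'])"
```

```text
the job is handed in; nothing more can be done
the job is handed in; nothing more can be done
```

I pushed the plate slide home first, then pushed the lever round to the 60 mark with the closed fingertips. I handed the job in at about 13 s, with the gripper well clear of everything.

- **Slide:** at the end it stopped moving and the force rose from about 2 N to 6.8 N. The tab's outer face now reads about 90–91 mm from the ring axis, against 92 mm when home, which is within camera accuracy.
- **Lever:** the first push fell short at about 53°, so I backed off, measured and pushed again.
    - **Agreeing checks:** in the top view the lever beyond the scale edge and the knob read about 59.5–60° relative to the marks. The knob from the scene camera and from both cameras together read about 59.4°.
    - **Disagreeing checks:** the lever's dark profile over the scale in the top view read about 1° short, which I put down to its shadow. The same profile in the oblique scene view read about 1.5° past the mark. I judged that view the least reliable, so I made no further nudge.
- **Left alone:** the last pictures show the two filled bottles and the glasses undisturbed. I could not see the sample bottle clearly under the head, but the fingers stayed above it throughout.

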